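# Park the food holder on the mandoline slicer

### The arm

A 6-joint arm with a two-finger parallel gripper is mounted at the origin on the work surface. World frame = base frame: x ahead of the robot, y to its left, z up, the work surface at z = 0. Lengths are in m, angles in degrees, forces in N, time in s.
With the tool pointing down it reaches from about 0.35 to 0.875 m from the base axis. Payload 4.2 kg.
Tool frame: the origin (TCP) lies at the very end of the fingers, on their centre line; the grasp point (between the pads) lies 19 mm behind it; z points along the fingers, y is the line along which they close (so a half turn about z gives the same grasp; the last joint's range is limited). The gripper opens to 87 mm and grips with 3 to 60 N. Pads are 19 mm wide; open, the fingers measure 117 mm over their backs; the gripper's body (75 mm by 190 mm) begins 51 mm behind the grasp point.
Start: joints at [92.166, 22.042, 0.453, 0, -68.411, -14.817], TCP at [0.137, 0.61, 0.223] pointing down, gripper open.
Joint ranges: [-179.83, 179.83], [-69.29, 118.12], [-61.27, 80.66], [-181.25, 117.63], [-171.15, -9.14], [-177.46, 177.46]. Speed limits (degrees/s): [159.86, 159.86, 180, 180, 180, 180].

### API

Orientations are given as a 3x3 rotation matrix whose columns are the frame's x, y, z axes.
In Python, from station import monitor, cams, ticket gives the robot as it stands.
- The arm moves only by the tool drive_tool, never from a script. Its argument "moves" is a list of rows, each an object with "delta_pos": the shift along the tool's x, y, z in mm, a list of three; "turn": the turn about the tool's z in rad; "claw": the opening, from 0 (shut) to 1 (fully open). A call has 1 to 12 rows; each row shifts and turns the commanded pose from where the row before left it, along the tool's axes as they then stand; what a row does not reach is not made up. A row lasts 1/8 s, in which the tool goes at most 62.5 mm and 10.7 degrees, less where a joint would pass 70% of its speed; a pose out of reach is approached as far as the arm can. A call is refused whole if a number of a shift passes 62.5 or a number of a turn 0.188, either way. A call with a gripper value outside its range is refused whole. The fingers move at their own pace and stop on an object; the grip force is fixed at half the most. Time passes only in rows, so rows that do not move let the fingers close. It gives the time, the measured TCP pose, the force, the opening and the grip force at its end, in the units of the state.
- monitor.sense(): the state, without advancing time (a new reading comes with each control period).
- cams.capture(name): name is "side" or "top"; returns a dict with "color" (384x512x3 uint8, red, green, blue), "range_z" (384x512 float32, m along the optical axis (not along the pixel's ray), 0 where there is no reading), "vertical_fov" (degrees; the focal length in pixels is half the picture's height over the tangent of half this angle, whatever the lens; pixels are square), "cx", "cy" (the principal point, pixels), "extrinsics" (4x4, takes a point from camera to world coordinates). Camera axes: x right, y down, z forward; pixel columns grow to the right and rows downward; lengths in m; the calibration is good to about 2 mm. A picture is of the moment at which its call begins.
- ticket.finish_job(): hands the job in; it is judged then, once.
The state is a dict: "time_s": time; "joints": joint angles; "joint_velocities": joint speeds; "effort": joint torques, N m; "tcp_pos": TCP position; "ee_rot": TCP orientation; "wrist_force": force on the tool from outside, world axes, zero at the start; "moment": the same for the moment, N m; "gripper_width": opening from 0.0 (shut) to 1.0 (fully open); "gripper_force": force on a finger pad.
Only numpy, scipy, OpenCV 4.12 (cv2) and the standard library are available. Lean on these libraries where they do the work, as an engineer would, in place of code of your own. Each camera call takes 0.05 s, during which the arm holds its last target. There are 200 camera calls.

### The job

Slicing is done: park the food holder on the mandoline slicer so that it covers the blade. Take it by its grip bar, set it flat on the open end of the runway between the rails, slide it along under the side lips and press it gently home into the end pocket until the catch pops up behind it, then let go and move clear. Never force it or lean on the slicer, and leave the other things on the counter where they are.

Things in the scene. Friction and masses are not known exactly. Their poses are not given: they have to be found in the camera images.
- slicer: Mandoline slicer, off-white plastic with steel runway, lying flat, held fast by suction feet. 390 mm long with its handle loop, 124 wide, 37 high. Origin: on the counter under its middle. x: along the runway from the open end to the end pocket and handle loop (the way the holder slides); y across; z up. Runway top: level, 26 mm above the counter, from about x = -160 to 112 mm
- slicer_open (a point): Middle of the runway's open part, on its surface, 98 mm before the slicer's origin (axes as the slicer's). Rails here stand 8 mm above the runway, inner faces 54 mm either side of the middle. A holder centred here lies 4 mm short of the funnel, in which the rails close over 12 mm to 49.5 mm either side
- slicer_mouth (a point): Middle of the mouth of the lips, on the runway surface, 30 mm before the slicer's origin (axes as the slicer's). From here to the end pocket a lip on each rail overhangs inward to 40 mm from the middle; its underside is 5.5 mm above the runway (8.5 mm at the mouth, sloping down over 10 mm), its top 10.5 mm. An end lip overhangs the last 9 mm of the pocket alike
- slicer_home (a point): Middle of the holder's underside when parked, on the runway, 58 mm beyond the slicer's origin (axes as the slicer's): true only within 8 mm along x, for the thickness dial shifts the runway plate with its catch and end pocket lengthwise, and it may be left at any setting. In the pocket a sprung buffer meets the holder 2 mm before its true parked place, and a hard end wall 2 mm past it
- catch (a joint): Sprung catch in the runway: grey ramped tooth 18 mm wide, 3.5 high, steep face 6 mm beyond the slicer's origin, give or take the dial's 8. 0: up; grows (m) as pressed. The foot plate keeps it down 2 mm or more while sliding over it (a few N of drag). Pressed 0.5 to 1 mm past the parked place (6 to 10 N is enough) the holder lets it pop up to 0 behind the plate; the buffer then keeps the holder against it
- holder: The slicer's food holder, grey plastic, about 170 g, 73 mm high. Origin: middle of its underside, z up. Flat foot plate 104 mm along x, 96 along y, 4 thick, corners cut 8; on it a body 72 x 72 mm up to height 18, then 60 x 66 up to 31, then the grip bar. Fits either way round, its x along the slicer's x or reversed
- holder_grip (a point): Middle of the holder's grip bar, 54 mm above its underside (axes as the holder's). The bar stands crosswise: 24 mm thick along x, 60 long along y, from 31 to 73 mm above the underside. Best taken from above, fingers closing along the holder's x
- pink_box: Empty open plastic container, 100 x 140 x 60 high, pink. Origin: middle of its underside. Leave it alone
- clear_box: Empty open plastic container, 100 x 140 x 60 high, clear. Origin: middle of its underside. Leave it alone
- pan_lid: Bronze-coloured aluminium pan lid lying flat, 184 across, 50 high with its knob. Origin: middle of its underside. Leave it alone
- mortar: White ceramic mortar, 106 across, 70 high. Origin: middle of its underside. Leave it alone
There are look-alikes about, which are no part of the job. Leave any blue or red look-alike of the holder alone.

How it is judged:
By the outcome, as a careful person would: the job done as asked, in the order asked, and still so for the second after the job is handed in, with the robot touching nothing.
It also fails if it takes over 72 s, if anything falls off the work surface, if the arm or the gripper's body presses on something with over 40 N, if the wrist force passes 120 N, or if a joint passes its speed limit or range.

## Working session

There is one attempt and no reset: what is moved stays moved. The work goes in short steps, Python scripts to look and compute and a tool call to move; the robot and the scene stay as the last step left them, time stands still between calls to the robot, and variables do not carry over. Pictures are saved under pics/ and viewed, at most 10 in all, crops included, and the job is handed in when it is done.

Besides the shell and the picture viewer there is one more tool, called after "Call:" as name(argument=value, ...), one argument or row to a line, values as JSON. drive_tool: Moves the arm, as the interface text tells. Its arguments: {"type":"object","properties":{"moves":{"type":"array","items":{"type":"object","properties":{"delta_pos":{"type":"array","items":{"type":"number"}},"turn":{"type":"number"},"claw":{"type":"number"}}}}},"required":["moves"]}

```bash
mkdir -p pics
cat > h.py <<'E'
from station import monitor,cams,ticket
import numpy as np,cv2
def cap(n):
    d=cams.capture(n); np.savez(''+n+'.npz',**d); return d
def load(n): return np.load(''+n+'.npz')
def pts(d):
    H,W=d['range_z'].shape; f=H/2/np.tan(np.radians(float(d['vertical_fov']))/2)
    u,v=np.meshgrid(np.arange(W),np.arange(H)); z=d['range_z']
    p=np.stack([(u-d['cx'])/f*z,(v-d['cy'])/f*z,z,np.ones_like(z)],-1)
    return (p@d['extrinsics'].T)[...,:3]
E
python3 - <<'E'
from h import *
for n in('top','side'):
    d=cap(n); cv2.imwrite(f'pics/{n}0.png',cv2.resize(d['color'][...,::-1],(800,600)))
    print(n,d['extrinsics'].round(3),d['vertical_fov'],d['cx'],d['cy'])
s=monitor.sense(); print(s['tcp_pos'],s['ee_rot'],s['wrist_force'],s['time_s'])
E
```

```text
top [[-0.006 -0.997  0.075  0.375]
 [-1.     0.006 -0.01  -0.238]
 [ 0.01  -0.075 -0.997  1.574]
 [ 0.     0.     0.     1.   ]] 51.89324831444925 254.9790555489067 191.34467989905986
side [[ 0.981 -0.133  0.142  0.249]
 [-0.194 -0.647  0.738 -1.351]
 [-0.006 -0.751 -0.66   1.053]
 [ 0.     0.     0.     1.   ]] 48.16684416668943 250.3083565955248 193.52034812870573
[0.1367211  0.60929218 0.2215619 ] [[ 9.75702123e-01 -2.19101013e-01 -3.37784854e-04]
 [-2.19101251e-01 -9.75700161e-01 -1.95881789e-03]
 [ 9.96022478e-05  1.98523185e-03 -9.99998024e-01]] [0.37386558 1.21113522 0.50579921] 0.1
```

View pics/top0.png

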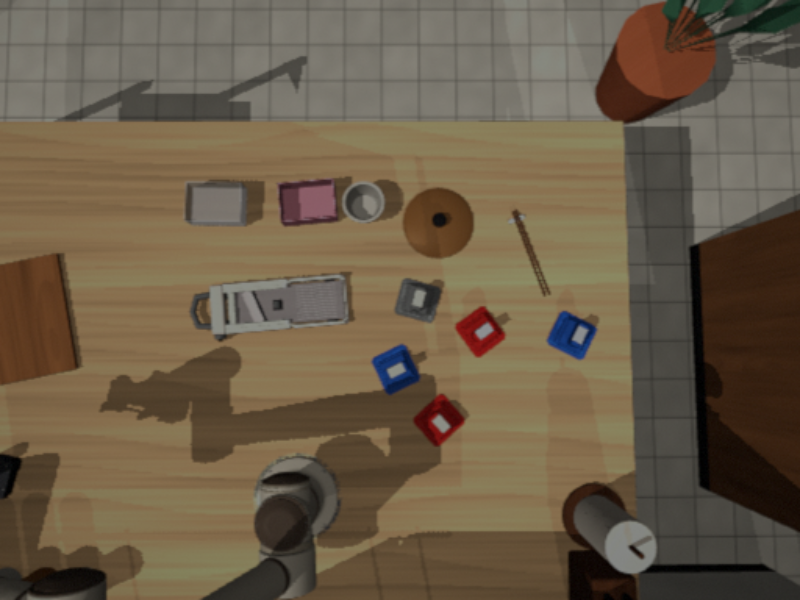

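View pics/side0.png

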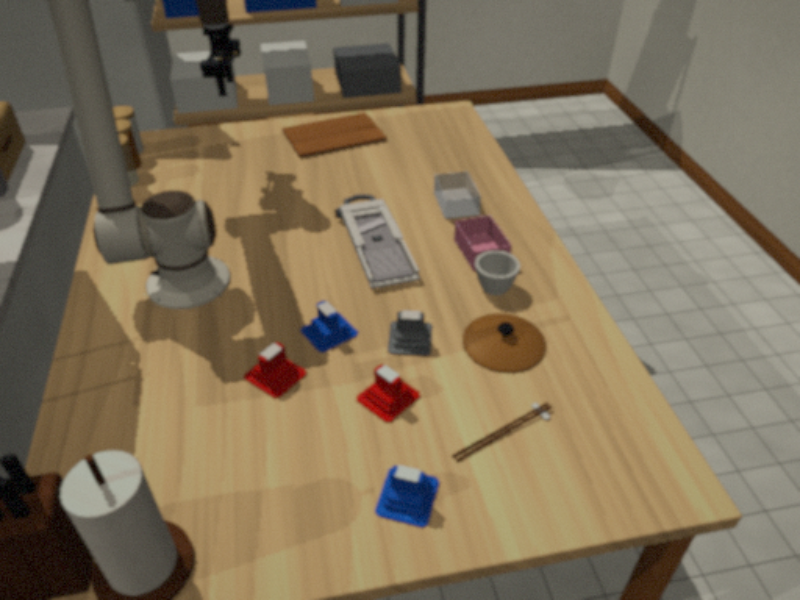

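The top view shows the slicer with its handle loop on the left at (203,310) and its open end on the right at (347,298). Possible holders are grey (418,299), blue (396,370) and (572,335), and red (480,331) and (440,419). By the description I take the grey one.

Run:
```python
from h import *
d=load('top'); c=d['color'][...,::-1]
a=cv2.resize(c[165:222,115:290],None,fx=4.5,fy=4.5,interpolation=cv2.INTER_CUBIC)
e=load('side'); b=cv2.resize(e['color'][...,::-1][115:235,205:290],None,fx=3.3,fy=3.3,interpolation=cv2.INTER_CUBIC)
W=max(a.shape[1],b.shape[1]); o=np.zeros((min(600,a.shape[0]+b.shape[0]),W,3),np.uint8)
o[:a.shape[0],:a.shape[1]]=a; r=o.shape[0]-a.shape[0]; 
b=b[:r]; o[a.shape[0]:,:b.shape[1]]=b
cv2.imwrite('pics/crop0.png',o)
for n in('top','side'):
    d=load(n);P=pts(d); r=P.reshape(-1,3)
    print(n,'table z',np.median(r[(abs(r[:,0]-.5)<.1)&(abs(r[:,1])<.5)&(abs(r[:,2])<.02)][:,2]))
    # holder ROI: pixel seed in top at (267,191)
    s=pts(load('top'))[191,267]; print('seed',s)
    m=(np.hypot(r[:,0]-s[0],r[:,1]-s[1])<.075)&(r[:,2]>.002)
    q=r[m]; bar=q[q[:,2]>.06]; R=cv2.minAreaRect((bar[:,:2]*1000).astype(np.float32)); print('bar',len(bar),bar.mean(0),R)
    R=cv2.minAreaRect((q[:,:2]*1000).astype(np.float32)); print('all',len(q),R,q[:,2].max())
    s=pts(load('top'))[195,180]; print('slseed',s)
    m=(abs(r[:,0]-s[0])<.1)&(abs(r[:,1]-s[1])<.23)&(r[:,2]>.012)&(r[:,2]<.055)
    q=r[m]; R=cv2.minAreaRect((q[:,:2]*1000).astype(np.float32)); print('slicer',len(q),R,q[:,2].max(),np.median(q[:,2]))
```

```text
top table z 0.00013498785785426293
seed [ 0.48836729 -0.29928214  0.07316842]
bar 97 [ 0.48943259 -0.29988712  0.07112658] ((490.05615234375, -299.87548828125), (23.98651695251465, 59.6541748046875), 75.16475677490234)
all 627 ((486.917724609375, -300.1621398925781), (143.21795654296875, 145.78933715820312), 69.17937469482422) 0.08062909748877978
slseed [0.47797664 0.04007796 0.02848509]
slicer 2835 ((469.44354248046875, 74.41098022460938), (140.9903564453125, 391.926025390625), 4.640214443206787) 0.04616414101950017 0.028110306937086715
side table z 0.0026040556444500984
seed [ 0.48836729 -0.29928214  0.07316842]
bar 137 [ 0.49123663 -0.308334    0.07198612] ((492.4097595214844, -304.0533142089844), (32.24155807495117, 57.88213348388672), 78.66289520263672)
all 869 ((487.0282897949219, -305.0493469238281), (137.78688049316406, 147.5301513671875), 72.03508758544922) 0.079892348720082
slseed [0.47797664 0.04007796 0.02848509]
slicer 1829 ((478.171875, 70.36053466796875), (138.15838623046875, 400.01055908203125), 7.406888961791992) 0.045793108660482806 0.02981527352094715
```

View pics/crop0.png

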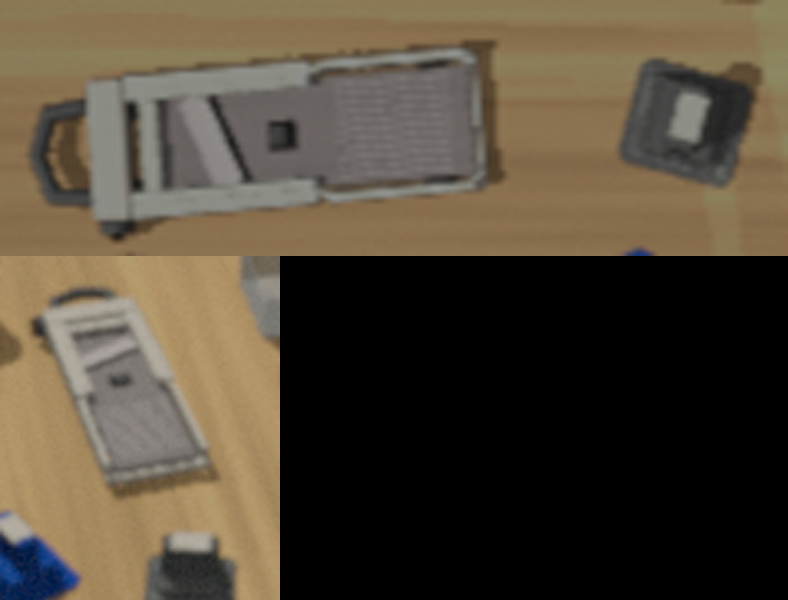

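The crop shows the grey holder at crop (690,118), with its white-topped bar roughly crosswise. The slicer's catch is at (283,135) and the lip mouth at about (318,120). The grey holder is confirmed as the one to take. Next I fit both poses more exactly.

```bash
cat >> h.py <<'E'
def topray(d,uv,z):
    H=384; f=H/2/np.tan(np.radians(float(d['vertical_fov']))/2); uv=np.atleast_2d(uv).astype(float)
    r=np.c_[(uv[:,0]-d['cx'])/f,(uv[:,1]-d['cy'])/f,np.ones(len(uv))]@d['extrinsics'][:3,:3].T
    o=d['extrinsics'][:3,3]; return o+r*((z-o[2])/r[:,2])[:,None]
E
python3 - <<'E'
from h import *
d=load('top'); P=pts(d); s=4.5
def cr(l): # crop px -> image px
    return np.array(l)/s-.5+.5/s+[115,165]
g=d['color'].astype(int)
# slicer: bins along world y of bright rail pixels -> outer edges
p=topray(d,[[u,v] for v in range(165,222) for u in range(115,230)],.034)
br=np.array([g[v,u].min() for v in range(165,222) for u in range(115,230)]);sat=np.array([np.ptp(g[v,u]) for v in range(165,222) for u in range(115,230)])
m=(br>95)&(sat<30)
A=[]
for y in np.arange(-.10,.22,.02):
    k=m&(abs(p[:,1]-y)<.01)
    if k.sum()>2: x=p[k,0]; A.append((y,x.min(),x.max())); print(np.round(A[-1],4),round((x.min()+x.max())/2,4))
for n,l,z in[('open corners',[(476,50),(485,186)],.034),('mouth',[(308,66),(320,186)],.0365),('body end',[(88,80),(100,221)],.037),('catch',[(270,135),(298,135)],.028),('bar corners',[(676,93),(707,97),(702,142),(671,137)],.073),('plate',[(648,60),(752,85),(727,185),(622,160)],.004)]:
    q=topray(d,cr(l),z); print(n,q[:,:2].round(4).tolist(),q.mean(0).round(4))
E
```

```text
[-0.1     0.4299  0.5515] 0.4907
[-0.08    0.43    0.5516] 0.4908
[-0.06    0.4263  0.5478] 0.487
[-0.04    0.4263  0.5479] 0.4871
[-0.02    0.4227  0.5441] 0.4834
[0.     0.4227 0.5442] 0.4834
[0.02   0.4228 0.5442] 0.4835
[0.04   0.4191 0.5405] 0.4798
[0.06   0.4191 0.5405] 0.4798
[0.08   0.4155 0.5367] 0.4761
[0.1    0.4155 0.5369] 0.4762
[0.12   0.4118 0.533 ] 0.4724
[0.14   0.4119 0.5331] 0.4725
[0.16   0.412  0.5332] 0.4726
[0.18   0.4082 0.5294] 0.4688
[0.2    0.4084 0.5256] 0.467
open corners [[0.5525, -0.1185], [0.4339, -0.1263]] [ 0.4932 -0.1224  0.034 ]
mouth [[0.539, 0.0272], [0.4346, 0.0161]] [0.4868 0.0216 0.0365]
body end [[0.5278, 0.2174], [0.4056, 0.2051]] [0.4667 0.2113 0.037 ]
catch [[0.4797, 0.0613], [0.4795, 0.0369]] [0.4796 0.0491 0.028 ]
bar corners [[0.5104, -0.2912], [0.5068, -0.3175], [0.4685, -0.3129], [0.4729, -0.2866]] [ 0.4897 -0.3021  0.073 ]
plate [[0.5462, -0.269], [0.5233, -0.3613], [0.4346, -0.3381], [0.4573, -0.2453]] [ 0.4903 -0.3034  0.004 ]
```

Call:
drive_tool(
  moves=[
    {"delta_pos":[20,8,0],"claw":1},
    {"delta_pos":[40,15,0]},
    {"delta_pos":[45,17,0]},
    {"delta_pos":[45,17,0]},
    {"delta_pos":[45,17,0]},
    {"delta_pos":[45,17,0]},
    {"delta_pos":[45,17,0]},
    {"delta_pos":[45,20,0]},
    {"delta_pos":[20,45,0]},
    {"delta_pos":[14,48,0]},
    {"delta_pos":[14,48,0]},
    {"delta_pos":[14,48,0]},
  ],
)

```text
invalid input
```

Call:
drive_tool(
  moves=[
    {"delta_pos":[14,48,0]},
    {"delta_pos":[14,48,0]},
    {"delta_pos":[14,48,0]},
    {"delta_pos":[14,48,0]},
    {"delta_pos":[14,48,0]},
    {"delta_pos":[14,48,0]},
    {"delta_pos":[14,48,0]},
    {"delta_pos":[14,48,0]},
    {"delta_pos":[0,20,0],"turn":0.03},
    {"delta_pos":[0,0,0]},
    {"delta_pos":[0,0,0]},
  ],
)

```text
invalid input
```

Call:
drive_tool(
  moves=[
    {"delta_pos":[20,8,0],"turn":0,"claw":1},
    {"delta_pos":[40,15,0],"turn":0,"claw":1},
    {"delta_pos":[45,17,0],"turn":0,"claw":1},
    {"delta_pos":[45,17,0],"turn":0,"claw":1},
    {"delta_pos":[45,17,0],"turn":0,"claw":1},
    {"delta_pos":[45,17,0],"turn":0,"claw":1},
    {"delta_pos":[45,17,0],"turn":0,"claw":1},
    {"delta_pos":[45,20,0],"turn":0,"claw":1},
    {"delta_pos":[20,45,0],"turn":0,"claw":1},
    {"delta_pos":[14,48,0],"turn":0,"claw":1},
    {"delta_pos":[14,48,0],"turn":0,"claw":1},
    {"delta_pos":[14,48,0],"turn":0,"claw":1},
  ],
)

```text
time_s: 1.6
tcp_pos: [0.4497, 0.2119, 0.2224]
ee_rot: [[0.976, -0.22, -0.0], [-0.22, -0.976, -0.0], [-0.0, 0.0, -1.0]]
wrist_force: [0.5, -1.2, 0.0]
gripper_width: 1.002
gripper_force: 0.0
```

Call:
drive_tool(
  moves=[
    {"delta_pos":[15,49,0],"turn":0,"claw":1},
    {"delta_pos":[15,49,0],"turn":0,"claw":1},
    {"delta_pos":[15,49,0],"turn":0,"claw":1},
    {"delta_pos":[15,49,0],"turn":0,"claw":1},
    {"delta_pos":[15,49,0],"turn":0,"claw":1},
    {"delta_pos":[15,49,0],"turn":0,"claw":1},
    {"delta_pos":[15,49,0],"turn":0,"claw":1},
    {"delta_pos":[15,49,0],"turn":0,"claw":1},
    {"delta_pos":[15,49,0],"turn":0,"claw":1},
    {"delta_pos":[15,49,0],"turn":0,"claw":1},
    {"delta_pos":[2,5,0],"turn":0.03,"claw":1},
    {"delta_pos":[0,0,0],"turn":0,"claw":1},
  ],
)

```text
time_s: 3.1
tcp_pos: [0.4889, -0.3019, 0.2221]
ee_rot: [[0.968, -0.25, -0.001], [-0.25, -0.968, 0.001], [-0.001, -0.0, -1.0]]
wrist_force: [-0.7, 0.1, 0.6]
gripper_width: 0.998
gripper_force: 0.0
```

Run:
```python
from h import *
e=cap('side'); b=e['color'][...,::-1][90:260,170:360]
cv2.imwrite('pics/c1.png',cv2.resize(b,None,fx=3.5,fy=3.5,interpolation=cv2.INTER_CUBIC))
s=monitor.sense(); print(s['tcp_pos'],s['ee_rot'],s['joints'])
```

```text
[ 0.4891377  -0.30122629  0.22234367] [[ 9.68712482e-01 -2.48184751e-01 -6.75851379e-04]
 [-2.48184412e-01 -9.68712649e-01  5.48435196e-04]
 [-7.90819033e-04 -3.63540243e-04 -9.99999621e-01]] [-1.54855825e+01  1.71640295e+01 -6.82390315e+00 -2.18208704e-02
 -6.60577764e+01  9.11243318e+01]
```

View pics/c1.png

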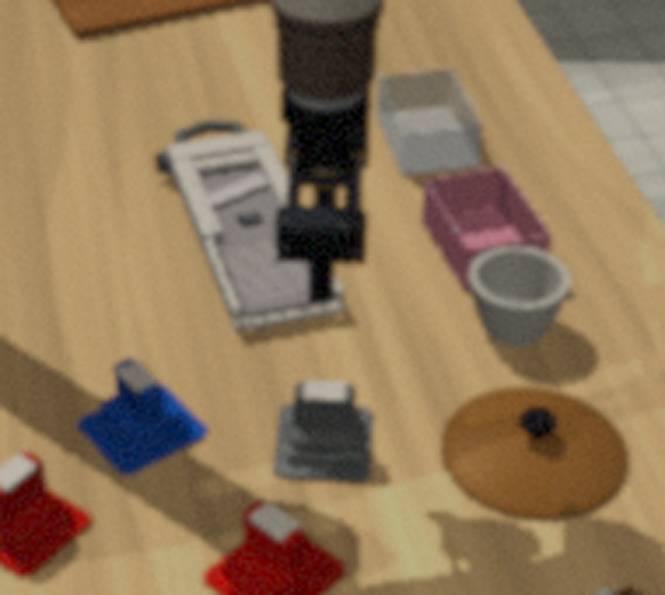

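The gripper tip is at crop (320,300), in line with the bar top at (325,390). I'll descend and close.

Call:
drive_tool(
  moves=[
    {"delta_pos":[0,0,30],"turn":0,"claw":1},
    {"delta_pos":[0,0,40],"turn":0,"claw":1},
    {"delta_pos":[0,0,40],"turn":0,"claw":1},
    {"delta_pos":[0,0,35],"turn":0,"claw":1},
    {"delta_pos":[0,0,25],"turn":0,"claw":1},
    {"delta_pos":[0,0,16],"turn":0,"claw":1},
    {"delta_pos":[0,0,0],"turn":0,"claw":1},
    {"delta_pos":[0,0,0],"turn":0,"claw":0.6},
    {"delta_pos":[0,0,0],"turn":0,"claw":0.4},
    {"delta_pos":[0,0,0],"turn":0,"claw":0.3},
    {"delta_pos":[0,0,0],"turn":0,"claw":0.2},
    {"delta_pos":[0,0,0],"turn":0,"claw":0.1},
  ],
)

```text
time_s: 4.65
tcp_pos: [0.4898, -0.3017, 0.0367]
ee_rot: [[0.969, -0.248, 0.0], [-0.248, -0.969, -0.0], [0.0, 0.0, -1.0]]
wrist_force: [-0.2, 0.8, 0.0]
gripper_width: 0.516
gripper_force: 0.0
```

Call:
drive_tool(
  moves=[
    {"delta_pos":[0,0,0],"turn":0,"claw":0},
    {"delta_pos":[0,0,0],"turn":0,"claw":0},
    {"delta_pos":[0,0,0],"turn":0,"claw":0},
    {"delta_pos":[0,0,-5],"turn":0,"claw":0},
    {"delta_pos":[0,0,-10],"turn":0,"claw":0},
    {"delta_pos":[0,0,0],"turn":0,"claw":0},
  ],
)

```text
time_s: 5.4
tcp_pos: [0.4906, -0.3019, 0.0528]
ee_rot: [[0.969, -0.248, 0.002], [-0.248, -0.969, -0.001], [0.003, 0.0, -1.0]]
wrist_force: [0.1, 0.4, -1.3]
gripper_width: 0.271
gripper_force: 29.9
```

Call:
drive_tool(
  moves=[
    {"delta_pos":[0,0,-15],"turn":0,"claw":0},
    {"delta_pos":[0,0,-30],"turn":0,"claw":0},
    {"delta_pos":[0,0,0],"turn":-0.11,"claw":0},
    {"delta_pos":[0,0,0],"turn":-0.11,"claw":0},
    {"delta_pos":[0,0,0],"turn":-0.11,"claw":0},
    {"delta_pos":[2,-25,0],"turn":0,"claw":0},
    {"delta_pos":[3,-45,0],"turn":0,"claw":0},
    {"delta_pos":[3,-45,0],"turn":0,"claw":0},
    {"delta_pos":[3,-45,0],"turn":0,"claw":0},
    {"delta_pos":[3,-45,0],"turn":0,"claw":0},
    {"delta_pos":[2,-44,0],"turn":0,"claw":0},
    {"delta_pos":[0,0,0],"turn":0,"claw":0},
  ],
)

```text
time_s: 6.9
tcp_pos: [0.4864, -0.0498, 0.0977]
ee_rot: [[0.996, 0.084, 0.002], [0.084, -0.996, 0.0], [0.002, -0.0, -1.0]]
wrist_force: [0.2, -0.1, -1.0]
gripper_width: 0.273
gripper_force: 29.9
```

Run:
```python
from h import *
t=cap('top'); e=cap('side')
a=cv2.resize(t['color'][...,::-1][165:222,115:260],None,fx=5,fy=5,interpolation=cv2.INTER_CUBIC)
b=cv2.resize(e['color'][...,::-1][115:195,195:290],None,fx=3.8,fy=3.8,interpolation=cv2.INTER_CUBIC)
o=np.zeros((a.shape[0]+b.shape[0],a.shape[1],3),np.uint8);o[:a.shape[0]]=a;o[a.shape[0]:,:b.shape[1]]=b
print(o.shape,a.shape)
cv2.imwrite('pics/c2.png',o)
s=monitor.sense(); print(s['tcp_pos'],s['ee_rot'],s['wrist_force'],s['moment'])
```

```text
(589, 725, 3) (285, 725, 3)
[ 0.4862787  -0.05178368  0.09726141] [[ 9.96763298e-01  8.03870614e-02  9.20436801e-04]
 [ 8.03870389e-02 -9.96763723e-01  6.14831132e-05]
 [ 9.22400460e-04  1.27070782e-05 -9.99999575e-01]] [ 0.52982663 -0.73654445 -1.57068256] [-0.06231667 -0.01488165 -0.03994678]
```

View pics/c2.png

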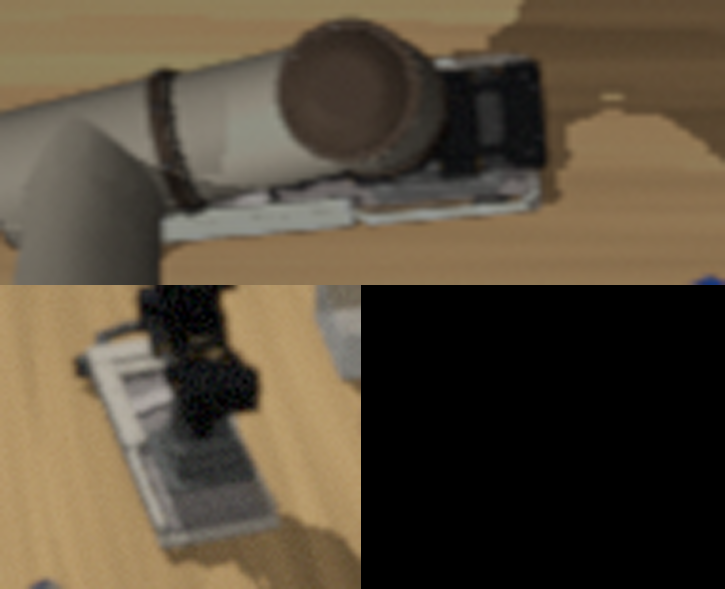

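The top crop shows the gripper over the open end at (480,110). In the side crop the holder is above the runway, between the rails, at about (210,470). I'll lower it gently.

Call:
drive_tool(
  moves=[
    {"delta_pos":[0.5,0,15],"turn":0,"claw":0},
    {"delta_pos":[0.5,0,10],"turn":0,"claw":0},
    {"delta_pos":[0,0,4],"turn":0,"claw":0},
    {"delta_pos":[0,0,2],"turn":0,"claw":0},
    {"delta_pos":[0,0,0],"turn":0,"claw":0},
    {"delta_pos":[0,0,0],"turn":0,"claw":0},
  ],
)

```text
time_s: 7.75
tcp_pos: [0.4873, -0.052, 0.0659]
ee_rot: [[0.997, 0.079, 0.001], [0.079, -0.997, 0.0], [0.001, -0.0, -1.0]]
wrist_force: [-0.9, 0.1, -1.0]
gripper_width: 0.275
gripper_force: 29.9
```

Call:
drive_tool(
  moves=[
    {"delta_pos":[0,0,1],"turn":0,"claw":0},
    {"delta_pos":[0,0,1],"turn":0,"claw":0},
    {"delta_pos":[0,0,0],"turn":0,"claw":0},
  ],
)

```text
time_s: 8.12
tcp_pos: [0.487, -0.052, 0.0635]
ee_rot: [[0.997, 0.079, -0.0], [0.079, -0.997, -0.0], [-0.0, 0.0, -1.0]]
wrist_force: [-0.2, -0.2, -0.7]
gripper_width: 0.275
gripper_force: 29.9
```

Call:
drive_tool(
  moves=[
    {"delta_pos":[0,0,0.7],"turn":0,"claw":0},
    {"delta_pos":[0,0,0],"turn":0,"claw":0},
  ],
)

```text
time_s: 8.38
tcp_pos: [0.487, -0.052, 0.0628]
ee_rot: [[0.997, 0.079, -0.0], [0.079, -0.997, -0.0], [-0.0, 0.0, -1.0]]
wrist_force: [0.3, -0.2, -1.8]
gripper_width: 0.274
gripper_force: 29.9
```

Call:
drive_tool(
  moves=[
    {"delta_pos":[0,0,0.7],"turn":0,"claw":0},
    {"delta_pos":[0,0,0],"turn":0,"claw":0},
  ],
)

```text
time_s: 8.62
tcp_pos: [0.4873, -0.0521, 0.0625]
ee_rot: [[0.997, 0.079, 0.0], [0.079, -0.997, -0.0], [0.0, 0.0, -1.0]]
wrist_force: [-0.4, -0.2, 1.3]
gripper_width: 0.273
gripper_force: 29.9
```

It's resting on the runway with light contact. I'll slide slowly through the funnel and watch the forces.

Call:
drive_tool(
  moves=[
    {"delta_pos":[0,-3,0],"turn":0,"claw":0},
    {"delta_pos":[0,-3,0],"turn":0,"claw":0},
    {"delta_pos":[0,-3,0],"turn":0,"claw":0},
    {"delta_pos":[0,0,0],"turn":0,"claw":0},
  ],
)

```text
time_s: 9.12
tcp_pos: [0.4867, -0.0426, 0.0624]
ee_rot: [[0.997, 0.08, 0.001], [0.08, -0.997, 0.0], [0.001, -0.0, -1.0]]
wrist_force: [-1.1, 2.0, 2.7]
gripper_width: 0.27
gripper_force: 29.9
```

Call:
drive_tool(
  moves=[
    {"delta_pos":[0,-3,0],"turn":0,"claw":0},
    {"delta_pos":[0,-3,0],"turn":0,"claw":0},
    {"delta_pos":[0,0,0],"turn":0,"claw":0},
  ],
)

```text
time_s: 9.5
tcp_pos: [0.4861, -0.0368, 0.0624]
ee_rot: [[0.997, 0.079, 0.001], [0.079, -0.997, 0.0], [0.001, -0.0, -1.0]]
wrist_force: [-0.7, -0.0, 5.5]
gripper_width: 0.272
gripper_force: 29.9
```

Call:
drive_tool(
  moves=[
    {"delta_pos":[0,-3,-0.3],"turn":0,"claw":0},
    {"delta_pos":[0,-3,0],"turn":0,"claw":0},
    {"delta_pos":[0,0,0],"turn":0,"claw":0},
  ],
)

```text
time_s: 9.88
tcp_pos: [0.4853, -0.0308, 0.0624]
ee_rot: [[0.997, 0.079, -0.0], [0.079, -0.997, 0.0], [-0.0, -0.0, -1.0]]
wrist_force: [-0.3, 1.3, 4.3]
gripper_width: 0.277
gripper_force: 29.9
```

Call:
drive_tool(
  moves=[
    {"delta_pos":[0,-3,0],"turn":0,"claw":0},
    {"delta_pos":[0,-3,0],"turn":0,"claw":0},
    {"delta_pos":[0,0,0],"turn":0,"claw":0},
  ],
)

```text
time_s: 10.25
tcp_pos: [0.4849, -0.0248, 0.0625]
ee_rot: [[0.997, 0.079, 0.0], [0.079, -0.997, 0.0], [0.0, -0.0, -1.0]]
wrist_force: [-0.3, 0.7, 4.6]
gripper_width: 0.272
gripper_force: 29.9
```

Call:
drive_tool(
  moves=[
    {"delta_pos":[0,-4,-0.2],"turn":0,"claw":0},
    {"delta_pos":[0,-4,0],"turn":0,"claw":0},
    {"delta_pos":[0,-4,0],"turn":0,"claw":0},
    {"delta_pos":[0,0,0],"turn":0,"claw":0},
  ],
)

```text
time_s: 10.75
tcp_pos: [0.4837, -0.0127, 0.0624]
ee_rot: [[0.997, 0.079, -0.0], [0.079, -0.997, 0.0], [-0.0, -0.0, -1.0]]
wrist_force: [0.8, 1.0, 1.3]
gripper_width: 0.271
gripper_force: 29.9
```

Call:
drive_tool(
  moves=[
    {"delta_pos":[0,-4,0],"turn":0,"claw":0},
    {"delta_pos":[0,-4,0],"turn":0,"claw":0},
    {"delta_pos":[0,-4,0],"turn":0,"claw":0},
    {"delta_pos":[0,0,0],"turn":0,"claw":0},
  ],
)

```text
time_s: 11.25
tcp_pos: [0.4829, -0.0009, 0.0626]
ee_rot: [[0.997, 0.079, -0.0], [0.079, -0.997, 0.0], [-0.0, -0.0, -1.0]]
wrist_force: [0.3, -1.2, 1.2]
gripper_width: 0.27
gripper_force: 29.9
```

Call:
drive_tool(
  moves=[
    {"delta_pos":[0,-5,0],"turn":0,"claw":0},
    {"delta_pos":[0,-5,0],"turn":0,"claw":0},
    {"delta_pos":[0,-5,0],"turn":0,"claw":0},
    {"delta_pos":[0,-5,0],"turn":0,"claw":0},
    {"delta_pos":[0,0,0],"turn":0,"claw":0},
  ],
)

```text
time_s: 11.88
tcp_pos: [0.4815, 0.0194, 0.0627]
ee_rot: [[0.997, 0.08, 0.0], [0.08, -0.997, 0.001], [0.0, -0.0, -1.0]]
wrist_force: [0.1, 0.9, 1.4]
gripper_width: 0.275
gripper_force: 29.9
```

Call:
drive_tool(
  moves=[
    {"delta_pos":[0,-5,0],"turn":0,"claw":0},
    {"delta_pos":[0,-5,0],"turn":0,"claw":0},
    {"delta_pos":[0,-5,0],"turn":0,"claw":0},
    {"delta_pos":[0,-5,0],"turn":0,"claw":0},
    {"delta_pos":[0,0,0],"turn":0,"claw":0},
  ],
)

```text
time_s: 12.5
tcp_pos: [0.4799, 0.0393, 0.0627]
ee_rot: [[0.997, 0.08, 0.0], [0.08, -0.997, 0.0], [0.0, -0.0, -1.0]]
wrist_force: [-0.2, 0.5, 2.0]
gripper_width: 0.27
gripper_force: 29.9
```

Call:
drive_tool(
  moves=[
    {"delta_pos":[0,-5,0],"turn":0,"claw":0},
    {"delta_pos":[0,-5,0],"turn":0,"claw":0},
    {"delta_pos":[0,-5,0],"turn":0,"claw":0},
    {"delta_pos":[0,-5,0],"turn":0,"claw":0},
    {"delta_pos":[0,0,0],"turn":0,"claw":0},
  ],
)

```text
time_s: 13.12
tcp_pos: [0.4783, 0.0592, 0.0626]
ee_rot: [[0.997, 0.08, 0.0], [0.08, -0.997, 0.0], [0.0, -0.0, -1.0]]
wrist_force: [-0.5, 0.5, 1.5]
gripper_width: 0.269
gripper_force: 29.9
```

Call:
drive_tool(
  moves=[
    {"delta_pos":[0,-4,0],"turn":0,"claw":0},
    {"delta_pos":[0,-4,0],"turn":0,"claw":0},
    {"delta_pos":[0,-4,0],"turn":0,"claw":0},
    {"delta_pos":[0,-4,0],"turn":0,"claw":0},
    {"delta_pos":[0,0,0],"turn":0,"claw":0},
  ],
)

```text
time_s: 13.75
tcp_pos: [0.477, 0.0751, 0.0626]
ee_rot: [[0.997, 0.079, 0.0], [0.079, -0.997, 0.0], [0.0, -0.0, -1.0]]
wrist_force: [-1.0, 0.6, 1.9]
gripper_width: 0.276
gripper_force: 29.9
```

Call:
drive_tool(
  moves=[
    {"delta_pos":[0,-3,0],"turn":0,"claw":0},
    {"delta_pos":[0,-3,0],"turn":0,"claw":0},
    {"delta_pos":[0,0,0],"turn":0,"claw":0},
  ],
)

```text
time_s: 14.12
tcp_pos: [0.4765, 0.0808, 0.0626]
ee_rot: [[0.997, 0.079, 0.0], [0.079, -0.997, 0.0], [0.0, -0.0, -1.0]]
wrist_force: [-0.3, 0.0, 2.2]
gripper_width: 0.272
gripper_force: 29.9
```

Call:
drive_tool(
  moves=[
    {"delta_pos":[0,-2,0],"turn":0,"claw":0},
    {"delta_pos":[0,-2,0],"turn":0,"claw":0},
    {"delta_pos":[0,0,0],"turn":0,"claw":0},
  ],
)

```text
time_s: 14.5
tcp_pos: [0.4762, 0.0847, 0.0626]
ee_rot: [[0.997, 0.079, 0.0], [0.079, -0.997, 0.0], [0.0, -0.0, -1.0]]
wrist_force: [0.5, -0.4, 2.1]
gripper_width: 0.269
gripper_force: 29.9
```

Call:
drive_tool(
  moves=[
    {"delta_pos":[0,-2,0],"turn":0,"claw":0},
    {"delta_pos":[0,0,0],"turn":0,"claw":0},
  ],
)

```text
time_s: 14.75
tcp_pos: [0.476, 0.0867, 0.0626]
ee_rot: [[0.997, 0.079, 0.0], [0.079, -0.997, 0.0], [0.0, -0.0, -1.0]]
wrist_force: [0.7, -0.2, 1.8]
gripper_width: 0.271
gripper_force: 29.9
```

Call:
drive_tool(
  moves=[
    {"delta_pos":[0,-2,0],"turn":0,"claw":0},
    {"delta_pos":[0,0,0],"turn":0,"claw":0},
  ],
)

```text
time_s: 15.0
tcp_pos: [0.4759, 0.0887, 0.0627]
ee_rot: [[0.997, 0.079, 0.0], [0.079, -0.997, 0.0], [0.0, -0.0, -1.0]]
wrist_force: [-0.1, -0.1, 2.0]
gripper_width: 0.272
gripper_force: 29.9
```

Call:
drive_tool(
  moves=[
    {"delta_pos":[0,-2,0],"turn":0,"claw":0},
    {"delta_pos":[0,0,0],"turn":0,"claw":0},
  ],
)

```text
time_s: 15.25
tcp_pos: [0.4758, 0.0907, 0.0627]
ee_rot: [[0.997, 0.079, 0.0], [0.079, -0.997, 0.0], [0.0, -0.0, -1.0]]
wrist_force: [0.1, -0.5, 1.2]
gripper_width: 0.272
gripper_force: 29.9
```

Call:
drive_tool(
  moves=[
    {"delta_pos":[0,-2,0],"turn":0,"claw":0},
    {"delta_pos":[0,0,0],"turn":0,"claw":0},
  ],
)

```text
time_s: 15.5
tcp_pos: [0.4756, 0.0927, 0.0626]
ee_rot: [[0.997, 0.079, 0.0], [0.079, -0.997, 0.0], [0.0, -0.0, -1.0]]
wrist_force: [0.2, -0.0, 2.3]
gripper_width: 0.272
gripper_force: 29.9
```

Call:
drive_tool(
  moves=[
    {"delta_pos":[0,-2,0],"turn":0,"claw":0},
    {"delta_pos":[0,0,0],"turn":0,"claw":0},
  ],
)

```text
time_s: 15.75
tcp_pos: [0.4754, 0.0947, 0.0627]
ee_rot: [[0.997, 0.079, 0.0], [0.079, -0.997, 0.0], [0.0, -0.0, -1.0]]
wrist_force: [-0.1, 0.0, 2.0]
gripper_width: 0.272
gripper_force: 29.9
```

Call:
drive_tool(
  moves=[
    {"delta_pos":[0,-1.5,0],"turn":0,"claw":0},
    {"delta_pos":[0,0,0],"turn":0,"claw":0},
  ],
)

```text
time_s: 16.0
tcp_pos: [0.4753, 0.0961, 0.0627]
ee_rot: [[0.997, 0.079, 0.0], [0.079, -0.997, 0.0], [0.0, -0.0, -1.0]]
wrist_force: [-0.2, -0.1, 2.1]
gripper_width: 0.27
gripper_force: 29.9
```

Call:
drive_tool(
  moves=[
    {"delta_pos":[0,-2,0],"turn":0,"claw":0},
    {"delta_pos":[0,0,0],"turn":0,"claw":0},
  ],
)

```text
time_s: 16.25
tcp_pos: [0.4751, 0.0981, 0.0626]
ee_rot: [[0.997, 0.079, 0.0], [0.079, -0.997, 0.0], [0.0, -0.0, -1.0]]
wrist_force: [-0.5, -0.3, 1.6]
gripper_width: 0.274
gripper_force: 29.9
```

Call:
drive_tool(
  moves=[
    {"delta_pos":[0,-1.5,0],"turn":0,"claw":0},
    {"delta_pos":[0,0,0],"turn":0,"claw":0},
  ],
)

```text
time_s: 16.5
tcp_pos: [0.475, 0.0996, 0.0626]
ee_rot: [[0.997, 0.079, 0.0], [0.079, -0.997, 0.0], [0.0, -0.0, -1.0]]
wrist_force: [-0.2, -0.8, 2.1]
gripper_width: 0.273
gripper_force: 29.9
```

Call:
drive_tool(
  moves=[
    {"delta_pos":[0,-1.5,0],"turn":0,"claw":0},
    {"delta_pos":[0,0,0],"turn":0,"claw":0},
  ],
)

```text
time_s: 16.75
tcp_pos: [0.4749, 0.1011, 0.0627]
ee_rot: [[0.997, 0.079, 0.0], [0.079, -0.997, 0.0], [0.0, -0.0, -1.0]]
wrist_force: [0.0, -0.6, 0.7]
gripper_width: 0.276
gripper_force: 29.9
```

Call:
drive_tool(
  moves=[
    {"delta_pos":[0,-1.5,0],"turn":0,"claw":0},
    {"delta_pos":[0,0,0],"turn":0,"claw":0},
  ],
)

```text
time_s: 17.0
tcp_pos: [0.4748, 0.1026, 0.0626]
ee_rot: [[0.997, 0.079, 0.0], [0.079, -0.997, 0.0], [0.0, -0.0, -1.0]]
wrist_force: [-0.5, -0.6, 2.1]
gripper_width: 0.278
gripper_force: 29.9
```

Call:
drive_tool(
  moves=[
    {"delta_pos":[0,-1.5,0],"turn":0,"claw":0},
    {"delta_pos":[0,0,0],"turn":0,"claw":0},
  ],
)

```text
time_s: 17.25
tcp_pos: [0.4747, 0.1041, 0.0626]
ee_rot: [[0.997, 0.079, 0.0], [0.079, -0.997, 0.0], [0.0, -0.0, -1.0]]
wrist_force: [-0.1, -0.4, 3.0]
gripper_width: 0.274
gripper_force: 29.9
```

Call:
drive_tool(
  moves=[
    {"delta_pos":[0,-1.5,0],"turn":0,"claw":0},
    {"delta_pos":[0,0,0],"turn":0,"claw":0},
  ],
)

```text
time_s: 17.5
tcp_pos: [0.4745, 0.1056, 0.0627]
ee_rot: [[0.997, 0.079, 0.0], [0.079, -0.997, 0.0], [0.0, -0.0, -1.0]]
wrist_force: [-0.2, -0.2, 1.3]
gripper_width: 0.273
gripper_force: 29.9
```

Call:
drive_tool(
  moves=[
    {"delta_pos":[0,-1.5,0],"turn":0,"claw":0},
    {"delta_pos":[0,0,0],"turn":0,"claw":0},
  ],
)

```text
time_s: 17.75
tcp_pos: [0.4744, 0.1071, 0.0627]
ee_rot: [[0.997, 0.079, 0.0], [0.079, -0.997, 0.0], [0.0, -0.0, -1.0]]
wrist_force: [0.3, -0.5, 2.1]
gripper_width: 0.273
gripper_force: 29.9
```

Call:
drive_tool(
  moves=[
    {"delta_pos":[0,-1.5,0],"turn":0,"claw":0},
    {"delta_pos":[0,0,0],"turn":0,"claw":0},
  ],
)

```text
time_s: 18.0
tcp_pos: [0.4742, 0.1078, 0.0627]
ee_rot: [[0.997, 0.079, -0.0], [0.079, -0.997, -0.001], [-0.001, 0.001, -1.0]]
wrist_force: [1.8, -5.0, 3.7]
gripper_width: 0.271
gripper_force: 29.9
```

Buffer contact at y≈0.1075. From here I use finer steps.

Call:
drive_tool(
  moves=[
    {"delta_pos":[0,-0.7,0],"turn":0,"claw":0},
    {"delta_pos":[0,0,0],"turn":0,"claw":0},
  ],
)

```text
time_s: 18.25
tcp_pos: [0.4742, 0.1084, 0.0627]
ee_rot: [[0.997, 0.079, -0.0], [0.079, -0.997, -0.001], [-0.001, 0.001, -1.0]]
wrist_force: [1.4, -5.9, 2.4]
gripper_width: 0.272
gripper_force: 29.9
```

Call:
drive_tool(
  moves=[
    {"delta_pos":[0,-0.7,0],"turn":0,"claw":0},
    {"delta_pos":[0,0,0],"turn":0,"claw":0},
  ],
)

```text
time_s: 18.5
tcp_pos: [0.4741, 0.109, 0.0627]
ee_rot: [[0.997, 0.079, -0.001], [0.079, -0.997, -0.001], [-0.001, 0.001, -1.0]]
wrist_force: [1.5, -6.4, 2.3]
gripper_width: 0.271
gripper_force: 30.0
```

Call:
drive_tool(
  moves=[
    {"delta_pos":[0,-0.6,0],"turn":0,"claw":0},
    {"delta_pos":[0,0,0],"turn":0,"claw":0},
  ],
)

```text
time_s: 18.75
tcp_pos: [0.474, 0.1095, 0.0626]
ee_rot: [[0.997, 0.079, -0.001], [0.079, -0.997, -0.001], [-0.001, 0.001, -1.0]]
wrist_force: [2.2, -5.7, 1.6]
gripper_width: 0.275
gripper_force: 29.9
```

Call:
drive_tool(
  moves=[
    {"delta_pos":[0,-0.5,0],"turn":0,"claw":0},
    {"delta_pos":[0,0,0],"turn":0,"claw":0},
  ],
)

```text
time_s: 19.0
tcp_pos: [0.474, 0.1098, 0.0626]
ee_rot: [[0.997, 0.079, -0.001], [0.079, -0.997, -0.002], [-0.001, 0.001, -1.0]]
wrist_force: [1.5, -6.9, 1.6]
gripper_width: 0.273
gripper_force: 29.9
```

Call:
drive_tool(
  moves=[
    {"delta_pos":[0,-0.5,0],"turn":0,"claw":0},
    {"delta_pos":[0,0,0],"turn":0,"claw":0},
  ],
)

```text
time_s: 19.25
tcp_pos: [0.4739, 0.1102, 0.0626]
ee_rot: [[0.997, 0.079, -0.001], [0.079, -0.997, -0.002], [-0.001, 0.002, -1.0]]
wrist_force: [2.1, -7.6, 1.6]
gripper_width: 0.276
gripper_force: 29.9
```

Call:
drive_tool(
  moves=[
    {"delta_pos":[0,-0.4,0],"turn":0,"claw":0},
    {"delta_pos":[0,0,0],"turn":0,"claw":0},
  ],
)

```text
time_s: 19.5
tcp_pos: [0.4739, 0.1105, 0.0626]
ee_rot: [[0.997, 0.079, -0.001], [0.079, -0.997, -0.002], [-0.001, 0.002, -1.0]]
wrist_force: [2.8, -8.5, 2.7]
gripper_width: 0.271
gripper_force: 29.9
```

Run:
```python
from h import *
e=cap('side')
cv2.imwrite('pics/c3.png',cv2.resize(e['color'][...,::-1][110:190,200:290],None,fx=7,fy=7,interpolation=cv2.INTER_CUBIC))
```

```text
(no output)
```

View pics/c3.png

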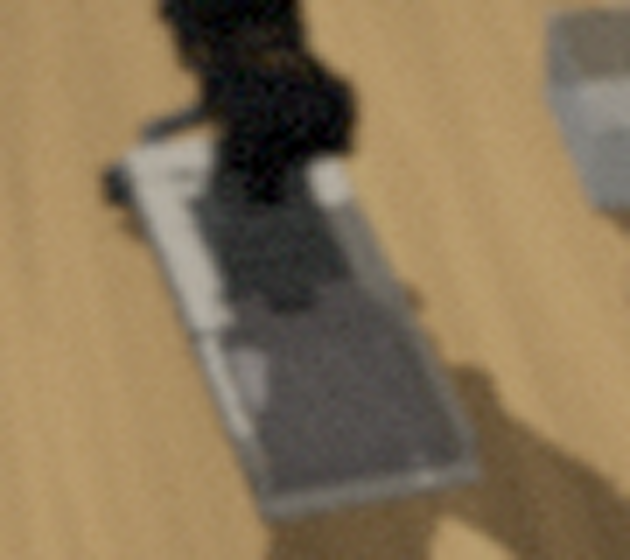

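The side crop shows the holder in the pocket. There is a dark spot just behind its rear edge at (290,300), which is probably the catch. I'll ease back to feel whether it holds.

Call:
drive_tool(
  moves=[
    {"delta_pos":[0,0.8,0],"turn":0,"claw":0},
    {"delta_pos":[0,0,0],"turn":0,"claw":0},
  ],
)

```text
time_s: 19.8
tcp_pos: [0.4739, 0.1101, 0.0625]
ee_rot: [[0.997, 0.079, -0.001], [0.079, -0.997, -0.001], [-0.001, 0.001, -1.0]]
wrist_force: [1.9, -5.4, 1.9]
gripper_width: 0.269
gripper_force: 29.9
```

Call:
drive_tool(
  moves=[
    {"delta_pos":[0,0.7,0],"turn":0,"claw":0},
    {"delta_pos":[0,0,0],"turn":0,"claw":0},
  ],
)

```text
time_s: 20.05
tcp_pos: [0.474, 0.1096, 0.0625]
ee_rot: [[0.997, 0.079, -0.001], [0.079, -0.997, -0.001], [-0.001, 0.001, -1.0]]
wrist_force: [1.0, -6.1, 1.4]
gripper_width: 0.275
gripper_force: 29.9
```

Call:
drive_tool(
  moves=[
    {"delta_pos":[0,0.5,0],"turn":0,"claw":0},
    {"delta_pos":[0,0,0],"turn":0,"claw":0},
  ],
)

```text
time_s: 20.3
tcp_pos: [0.474, 0.1094, 0.0625]
ee_rot: [[0.997, 0.079, -0.001], [0.079, -0.997, -0.0], [-0.001, 0.0, -1.0]]
wrist_force: [1.1, -5.3, 1.3]
gripper_width: 0.27
gripper_force: 29.9
```

Call:
drive_tool(
  moves=[
    {"delta_pos":[0,0.7,0],"turn":0,"claw":0},
    {"delta_pos":[0,0,0],"turn":0,"claw":0},
  ],
)

```text
time_s: 20.55
tcp_pos: [0.4741, 0.1093, 0.0625]
ee_rot: [[0.997, 0.079, -0.0], [0.079, -0.997, 0.0], [-0.0, -0.0, -1.0]]
wrist_force: [0.9, -2.6, 0.3]
gripper_width: 0.272
gripper_force: 29.9
```

Call:
drive_tool(
  moves=[
    {"delta_pos":[0,0.7,0],"turn":0,"claw":0},
    {"delta_pos":[0,0,0],"turn":0,"claw":0},
  ],
)

```text
time_s: 20.8
tcp_pos: [0.4742, 0.1092, 0.0625]
ee_rot: [[0.997, 0.079, 0.0], [0.079, -0.997, 0.001], [0.0, -0.001, -1.0]]
wrist_force: [-0.8, 2.7, -0.2]
gripper_width: 0.273
gripper_force: 29.9
```

The TCP stays at y=0.1092 and the force turns to +2.7 N when pulled, so the catch is holding. I'll relax, release and rise.

Call:
drive_tool(
  moves=[
    {"delta_pos":[0,-0.4,0],"turn":0,"claw":0},
    {"delta_pos":[0,0,0],"turn":0,"claw":0.35},
    {"delta_pos":[0,0,0],"turn":0,"claw":0.5},
    {"delta_pos":[0,0,0],"turn":0,"claw":0.7},
    {"delta_pos":[0,0,0],"turn":0,"claw":0.7},
    {"delta_pos":[0,0,0],"turn":0,"claw":0.7},
    {"delta_pos":[0,0,-10],"turn":0,"claw":0.7},
    {"delta_pos":[0,0,-30],"turn":0,"claw":0.7},
    {"delta_pos":[0,0,-40],"turn":0,"claw":0.7},
    {"delta_pos":[0,0,-40],"turn":0,"claw":0.7},
    {"delta_pos":[0,0,-40],"turn":0,"claw":0.7},
    {"delta_pos":[0,0,-20],"turn":0,"claw":0.7},
  ],
)

```text
time_s: 22.3
tcp_pos: [0.475, 0.1091, 0.2461]
ee_rot: [[0.997, 0.079, 0.005], [0.079, -0.997, 0.002], [0.005, -0.002, -1.0]]
wrist_force: [0.4, 0.6, -0.2]
gripper_width: 0.698
gripper_force: 0.0
```

Call:
drive_tool(
  moves=[
    {"delta_pos":[0,-30,0],"turn":0,"claw":0.7},
    {"delta_pos":[0,-50,0],"turn":0,"claw":0.7},
    {"delta_pos":[0,-50,0],"turn":0,"claw":0.7},
    {"delta_pos":[0,-50,0],"turn":0,"claw":0.7},
    {"delta_pos":[0,-50,0],"turn":0,"claw":0.7},
    {"delta_pos":[0,-20,0],"turn":0,"claw":0.7},
    {"delta_pos":[0,0,0],"turn":0,"claw":0.7},
  ],
)

```text
time_s: 23.18
tcp_pos: [0.4541, 0.3587, 0.2426]
ee_rot: [[0.997, 0.081, -0.0], [0.081, -0.997, -0.0], [-0.0, 0.0, -1.0]]
wrist_force: [-0.8, -0.4, -0.3]
gripper_width: 0.699
gripper_force: 0.0
```

Run:
```python
from h import *
t=cap('top'); e=cap('side')
a=cv2.resize(t['color'][...,::-1][165:222,115:260],None,fx=5,fy=5,interpolation=cv2.INTER_CUBIC)
b=cv2.resize(e['color'][...,::-1][110:190,190:300],None,fx=3.9,fy=3.9,interpolation=cv2.INTER_CUBIC)
o=np.zeros((a.shape[0]+b.shape[0],a.shape[1],3),np.uint8);o[:a.shape[0]]=a;o[a.shape[0]:,:b.shape[1]]=b
cv2.imwrite('pics/c4.png',o[:600])
s=monitor.sense(); print(s['tcp_pos'],s['time_s'],s['wrist_force'])
r=pts(t).reshape(-1,3); q=r[(abs(r[:,0]-.475)<.04)&(abs(r[:,1]-.109)<.05)&(r[:,2]>.088)&(r[:,2]<.11)]; print(len(q),q.mean(0))
```

```text
[0.4544242  0.35707864 0.24286059] 23.275 [ 0.54223858 -0.64698176 -0.29130219]
111 [0.47525483 0.11231188 0.09773886]
```

View pics/c4.png

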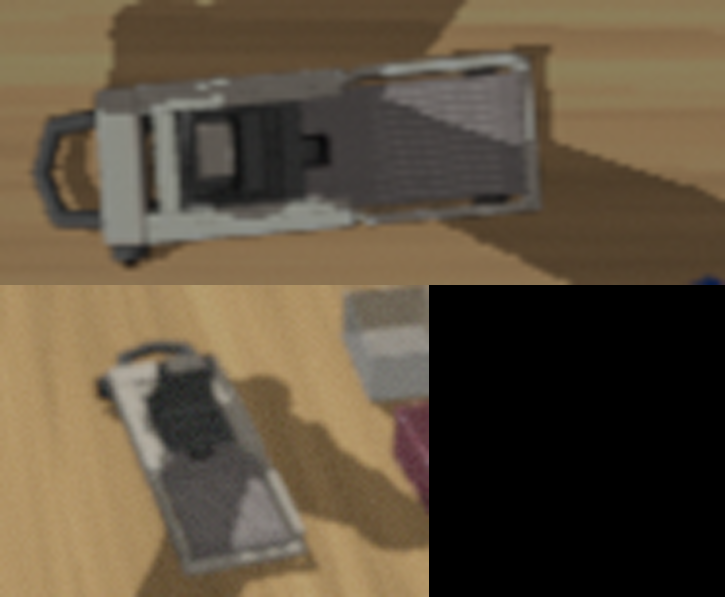

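The holder is parked at about (240,155), with the whole catch visible right behind it at (318,150). The gripper is clear, so I'm handing in.

```bash
python3 -c "
from station import ticket; print(ticket.finish_job())"
```

```text
the job is handed in; nothing more can be done
None
```

The grey holder is parked in the slicer's end pocket with the catch up behind it (it held when I pulled back gently); the gripper is clear, nothing else was touched, and the job was handed in at about 23 s.

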